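# Point out the lighting order of a bench burner

### The job

Show a new glass-bead student how the bench burner is lit, by pointing: first at its propane knob (the small plain round one), then at the spark cup of the flint striker lying among the hand tools, and last at its oxygen knob (the large five-lobed one). Bring the fingertips a couple of centimetres above each and hold them still there for a good second, and do not come down over any of the other hand tools on the way. Touch, move and lift nothing, and finish with the hand still pointing at the oxygen knob.

Things in the scene. Friction and masses are not known exactly. Their poses are not given: they have to be found in the camera images.
- propane_top (a point): Centre of the top face of the propane valve's knob: a plain round black knob, 24 mm across and 22 mm high, on a brass needle valve with an upright stem. Its top is about 97 mm above the bench. It stands on one end of the burner's brass valve bar, 46 mm to one side of the middle; the oxygen knob stands on the other end, 92 mm away. Which end is which varies.
- oxygen_top (a point): Centre of the top face of the oxygen valve's knob: a black knob with five rounded lobes, 48 mm across and 22 mm high, its top about 97 mm above the bench, on the other end of the same valve bar.
- propane_knob (a joint): Turn of the propane knob about its upright stem in rad; 0 = shut, as it starts and must stay.
- oxygen_knob (a joint): Turn of the oxygen knob about its upright stem in rad; 0 = shut, as it starts and must stay.
- burner: Bench burner fixed to the bench. Origin on the bench below its tilt bolts; x along its barrel towards the mouth (away from the robot, turned by up to 0.4 rad), z up. Base plate 100 x 85 mm; steel barrel 150 mm long tilted up 30 degrees, its mouth 70 mm ahead of the origin, highest point 147 mm above the bench; the brass valve bar (132 mm along y) is 85 mm behind the origin and carries the two knobs at y = +46 and -46 mm.
- striker_cup (a point): Top of the spark cup of the flint striker: the striker is a springy steel-wire hairpin 170 mm long and 50 mm wide with a round steel cup, 34 mm across, at its front end and a small brass flint holder over the cup. This point is over the cup's centre, 26 mm above the bench, 65 mm ahead of the striker's origin.
- striker: The flint striker, lying loose on the bench, 70 g. Origin on its underside amidships; x points along it to the cup, z up. It may lie in any of four places in the row of hand tools, heads away from the robot.
- tweezers: Steel tweezers, 165 mm long, 25 mm wide, 10 mm high, a loose bystander in the row of hand tools. Origin on its underside amidships, x towards the tips.
- tweezers_tip (a point): Tips of the tweezers, 65 mm ahead of their origin, 8 mm above the bench.
- paddle: Graphite paddle: dark grey plate 62 x 44 x 10 mm on a wooden handle, 170 mm long in all, up to 20 mm high, a loose bystander in the row. Origin on its underside amidships, x towards the plate.
- paddle_blade (a point): Middle of the paddle's plate, on its upper face, 52 mm ahead of its origin.
- masher: Bead masher: a spring-steel hairpin 165 mm long and 44 mm wide with two brass jaws 30 mm long and 22 mm high at its front, a loose bystander in the row. Origin on its underside amidships, x towards the jaws.
- masher_jaws (a point): Between the masher's brass jaws, at their upper edge, 58 mm ahead of its origin, 22 mm above the bench.
- slip_jar: White lidded jar, 58 mm across, 58 mm high, loose bystander; origin at the centre of its underside.
- bowl: White ceramic bowl, 110 mm across, 45 mm high, loose bystander; origin at the centre of its underside.
- weight: Rounded green glass paperweight, 54 mm across, 37 mm high, loose bystander; origin at the centre of its underside.

How it is judged:
By the outcome, as a careful person would: the job done as asked, in the order asked, and still so for the second after the job is handed in, with the robot touching nothing.
It also fails if it takes over 51 s, if anything falls off the work surface, if the arm or the gripper's body presses on something with over 40 N, if the wrist force passes 120 N, or if a joint passes its speed limit or range.

### The arm

A 7-joint arm with a two-finger parallel gripper is mounted at the origin on the work surface. World frame = base frame: x ahead of the robot, y to its left, z up, the work surface at z = 0. Lengths are in mm, angles in rad, forces in N, time in s.
With the tool pointing down it reaches from about 350 to 900 mm from the base axis. Payload 7.2 kg.
Tool frame: the origin (TCP) lies where the fingers leave the gripper's body, on its centre line; the fingertips stand 80 mm ahead of it and the grasp point (between the pads) lies 61 mm ahead of it (bot.finger_overhang is the distance from the TCP to the fingertips, in mm); z points along the fingers, y is the line along which they close (so a half turn about z gives the same grasp; the last joint's range is limited). The gripper opens to 88 mm and grips with 3 to 60 N. Pads are 20 mm wide; open, the fingers measure 115 mm over their backs; the gripper's body (75 mm by 178 mm) begins 61 mm behind the grasp point.
Start: joints at [-1.329, 0.411, -0.013, 1.596, 0.006, 1.134, -0.082], TCP at [190.552, 595.245, 302.653] pointing down, gripper open.
Joint ranges: [-2.95, 2.95], [-0.29, 1.99], [-1.47, 1.44], [0.14, 2.54], [-1.03, 4.17], [0.13, 1.85], [-2.86, 2.86]. Speed limits (rad/s): [2.39, 2.39, 3.01, 3.01, 3.14, 3.14, 3.14].

### API

Orientations are given as [roll, pitch, yaw] about the fixed x, y, z axes, in that order (R = Rz(yaw) Ry(pitch) Rx(roll)).
In Python, from workcell import bot, vision, workorder gives the robot as it stands.
- The arm moves only by the tool arm_command, never from a script. Its argument "targets" is a list of rows, each a list of 3 entries, a list of its own where there are three numbers: the shift along the world's x, y, z in m, then the turn about the world's z in rad, then the gripper command: -1 is shut, 1 is fully open, values between are in proportion. In form: [[[dx, dy, dz], turn, grip], ...]. A call has 1 to 8 rows; each row shifts and turns the commanded pose from where the row before left it; what a row does not reach is not made up. A row lasts 1/8 s, in which the tool goes at most 62.5 mm and 10.7 degrees, less where a joint would pass 70% of its speed; a pose out of reach is approached as far as the arm can. A call with a gripper value outside its range is refused whole. The fingers move at their own pace and stop on an object; the grip force is fixed at half the most. Time passes only in rows, so rows that do not move let the fingers close. It gives the time, the measured TCP pose, the force, the opening and the grip force at its end, in the units of the state.
- bot.observe(): the state, without advancing time (a new reading comes with each control period).
- vision.camera(name): name is "scene" or "top" or "wrist"; returns a dict with "image" (420x560x3 uint8, red, green, blue), "range_z" (420x560 float32, mm along the optical axis (not along the pixel's ray), 0 where there is no reading), "fx", "fy", "cx", "cy" (pixels), "D" ([k1, k2, p1, p2, k3] as OpenCV has them; the pictures are not rectified), "R" (3x3) and "t" (3): a world point X has camera coordinates R X + t; the wrist camera has in their place "T_tool_cam" (4x4, takes a point from camera to tool coordinates, whose origin is the TCP and whose axes are the flange's). Camera axes: x right, y down, z forward; pixel columns grow to the right and rows downward; lengths in mm; the calibration is good to about 2 mm. A picture is of the moment at which its call begins: read the wrist's pose just before it.
- workorder.sign_off(): hands the job in; it is judged then, once.
The state is a dict: "time_s": time; "q": joint angles; "qd": joint speeds; "joint_efforts": joint torques, N m; "tool_pos": TCP position; "ee_rot": TCP orientation; "contact_force": force on the tool from outside, world axes, zero at the start; "torque": the same for the moment, N m; "width": finger opening in mm; "gripper_force": force on a finger pad.
Only numpy, scipy, OpenCV 4.12 (cv2) and the standard library are available. Lean on these libraries where they do the work, as an engineer would, in place of code of your own. Each camera call takes 0.05 s, during which the arm holds its last target. There are 200 camera calls.

## Working session

There is one attempt and no reset: what is moved stays moved. The work goes in short steps, Python scripts to look and compute and a tool call to move; the robot and the scene stay as the last step left them, time stands still between calls to the robot, and variables do not carry over. Pictures are saved under pics/ and viewed, at most 10 in all, crops included, and the job is handed in when it is done.

Besides the shell and the picture viewer there is one more tool, called after "Request:" as name(argument=value, ...), one argument or row to a line, values as JSON. arm_command: Moves the arm, as the interface text tells. Its arguments: {"type":"object","properties":{"targets":{"type":"array","items":{"type":"array"}}},"required":["targets"]}

```bash
mkdir -p pics; python3 - <<'E'
from workcell import bot, vision
import cv2,pickle
s=bot.observe();print(s['time_s'],s['tool_pos'],s['ee_rot'],s['width'])
d={}
for n in("top","scene"):
    d[n]=vision.camera(n);cv2.imwrite(f"pics/{n}.png",d[n]["image"][:,:,::-1])
    print(n,d[n]["R"],d[n]["t"],d[n]["fx"],d[n]["D"])
pickle.dump(d,open("d.pkl","wb"))
E
```

```text
0.0 [190.48002927 594.86126927 301.79257994] [-3.13998086e+00  1.35030079e-04  2.83180037e+00] 87.65537166664048
top [[-3.97713320e-04 -9.99432794e-01  3.36739104e-02]
 [-9.91090611e-01 -4.09104024e-03 -1.33126497e-01]
 [ 1.33188748e-01 -3.34268426e-02 -9.90526831e-01]] [ 23.52225353 620.49460751 870.15886038] 397.51499924159447 [-0.0368782  0.         0.         0.         0.       ]
scene [[-0.43147495  0.90200875  0.01447677]
 [ 0.5435922   0.27276672 -0.79379206]
 [-0.71995617 -0.33463193 -0.60801693]] [ 232.68826025 -275.83809536 1413.2090951 ] 483.7383477513218 [0.01796937 0.         0.         0.         0.        ]
```

View pics/top.png

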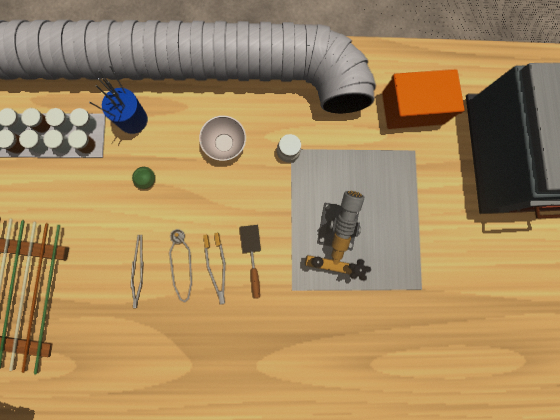

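View pics/scene.png

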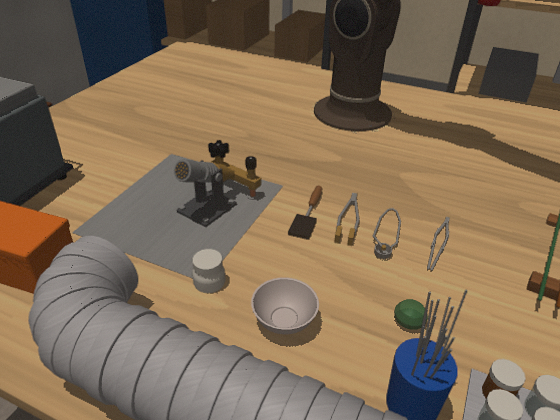

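The top view shows the round propane knob near (318,262), the five-lobed oxygen knob near (360,269) and the striker cup near (178,236). The tweezers lie left of the striker at x≈138; the masher and paddle lie right of it at x≈213 and 250. Next I'll refine these by mask and cast rays.

```bash
cat >h.py <<'E'
import cv2,numpy as np
def ray(c,uv,z,R=None,t=None):
    R=c["R"] if R is None else R; t=c["t"] if t is None else t
    K=np.array([[c["fx"],0,c["cx"]],[0,c["fy"],c["cy"]],[0,0,1]])
    p=cv2.undistortPoints(np.array([[uv]],float),K,np.array(c["D"],float))[0,0]
    d=R.T@np.array([p[0],p[1],1]);o=-R.T@np.array(t)
    return o+d*(z-o[2])/d[2]
def pts(c,R,t):
    h,w=c["range_z"].shape
    K=np.array([[c["fx"],0,c["cx"]],[0,c["fy"],c["cy"]],[0,0,1]])
    g=np.stack(np.meshgrid(np.arange(w),np.arange(h)),-1).reshape(-1,1,2).astype(float)
    p=cv2.undistortPoints(g,K,np.array(c["D"],float))[:,0]
    Z=c["range_z"].reshape(-1,1)
    return ((np.c_[p,np.ones(len(p))]*Z-np.array(t))@R).reshape(h,w,3)
E
python3 - <<'E'
import pickle;from h import *
d=pickle.load(open("d.pkl","rb"));c=d["top"]
P=pts(c,c["R"],c["t"]);im=c["image"].astype(int)
u,v=np.meshgrid(np.arange(560),np.arange(420))
for n,b in(("prop",(305,250,332,275)),("oxy",(342,255,375,283))):
    m=(im.max(2)<70)&(P[...,2]>85)&(P[...,2]<110)&(u>b[0])&(u<b[2])&(v>b[1])&(v<b[3])
    k,l,st,ce=cv2.connectedComponentsWithStats(m.astype(np.uint8));i=1+st[1:,4].argmax()
    print(n,ce[i],st[i],ray(c,ce[i],97),np.median(P[l==i],0))
for n,uv,z in(("prop",(318,262),97),("oxy",(360,269),97),("cup",(178,236),26),("strikertail",(184,300),5),("tweezT",(139,236),8),("masher",(213,241),22),("paddle",(250,238),10)):
    print(n,ray(c,uv,z).round(),P[uv[1],uv[0]].round())
s=d["scene"]
for n,uv,z in(("prop",(250,160),97),("oxy",(218,147),97),("cup",(384,249),26)):
    print("scene",n,ray(s,uv,z).round())
cv2.imwrite("pics/z.png",np.hstack([cv2.resize(c["image"][a:a+66,b:b+66,::-1],(390,390),interpolation=cv2.INTER_CUBIC) for a,b in((230,305),(215,150))]))
E
```

```text
prop [316.95604396 261.89010989] [312 257  11  11  91] [496.45279125 -69.55715606  97.        ] [496.22405746 -69.51709772  96.33069836]
oxy [358.99173554 269.75619835] [349 260  22  20 242] [ 479.65552032 -159.25161121   97.        ] [ 481.17416748 -160.09579841   96.60368194]
prop [496. -72.  97.] [496. -72.  97.]
oxy [ 481. -161.   97.] [ 481. -161.   98.]
cup [555. 239.  26.] [556. 241.  20.]
strikertail [409. 226.   5.] [409. 226.   5.]
tweezT [556. 334.   8.] [556. 335.   4.]
masher [544. 159.  22.] [545. 162.   2.]
paddle [552.  74.  10.] [552.  74.  13.]
scene prop [506. -69.  97.]
scene oxy [ 490. -156.   97.]
scene cup [569. 246.  26.]
```

View pics/z.png

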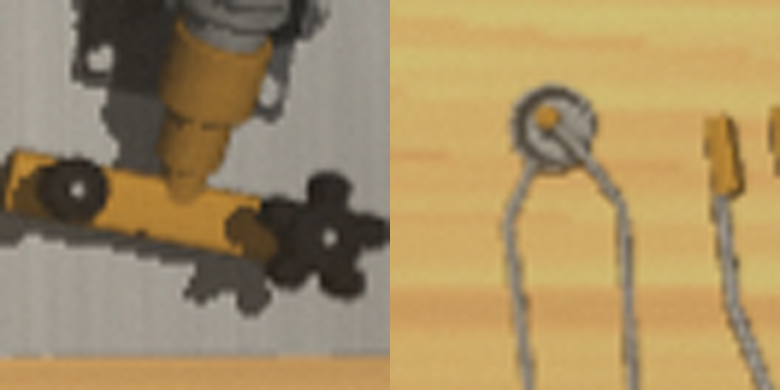

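Measurements are consistent: propane ≈ (497,-71), oxygen ≈ (479,-163), 94 mm apart against 92 stated, with tops at 97 mm. The cup is at ≈ (554,239). I'll go high over the propane knob with the gripper shut.

Request:
arm_command(
  targets=[
    [[0.01,-0.02,0.01],0,-1],
    [[0.019,-0.042,0.01],0,-1],
    [[0.019,-0.042,0],0,-1],
    [[0.019,-0.042,0],0,-1],
    [[0.019,-0.042,0],0,-1],
    [[0.019,-0.042,0],0,-1],
    [[0.019,-0.042,0],0,-1],
    [[0.019,-0.042,0],0,-1],
  ],
)

```text
time_s: 1.1
tool_pos: [334.1, 278.4, 323.2]
ee_rot: [3.141, 0.0, 2.831]
contact_force: [0.2, -0.1, 0.4]
width: 11.2
gripper_force: 0.0
```

Request:
arm_command(
  targets=[
    [[0.019,-0.042,0],0,-1],
    [[0.019,-0.042,0],0,-1],
    [[0.019,-0.042,0],0,-1],
    [[0.019,-0.042,0],0,-1],
    [[0.019,-0.042,0],0,-1],
    [[0.019,-0.042,0],0,-1],
    [[0.019,-0.042,0],0,-1],
    [[0.019,-0.042,0],0,-1],
  ],
)

```text
time_s: 2.1
tool_pos: [485.0, -57.2, 323.3]
ee_rot: [3.14, 0.0, 2.831]
contact_force: [0.6, 0.2, -0.5]
width: 0.4
gripper_force: 0.0
```

Request:
arm_command(
  targets=[
    [[0.01,-0.015,0],0,-1],
    [[0,0,0],0,-1],
    [[0,0,0],0,-1],
  ],
)

```text
time_s: 2.48
tool_pos: [494.7, -69.4, 322.7]
ee_rot: [3.141, -0.001, 2.832]
contact_force: [-0.0, 0.3, 0.2]
width: 0.5
gripper_force: 0.0
```

```bash
cat >w.py <<'E'
import sys,pickle
from workcell import bot,vision
from h import *
from scipy.spatial.transform import Rotation as Ro
def look(name):
    s=bot.observe();c=vision.camera("wrist")
    T=np.eye(4);T[:3,:3]=Ro.from_euler("xyz",s["ee_rot"]).as_matrix();T[:3,3]=s["tool_pos"]
    V=np.linalg.inv(T@np.array(c["T_tool_cam"]));R,t=V[:3,:3],V[:3,3]
    cv2.imwrite(f"pics/{name}.png",c["image"][:,:,::-1]);pickle.dump((c,R,t),open(name+".pkl","wb"))
    print(s["time_s"],s["tool_pos"],s["ee_rot"],s["width"]);return c,R,t
def load(name): return pickle.load(open(name+".pkl","rb"))
E
python3 -c "
from w import *
c,R,t=look('w1')
K=np.array([[c['fx'],0,c['cx']],[0,c['fy'],c['cy']],[0,0,1]])
for X in((497,-71,97),(479,-163,97)): print(cv2.projectPoints(np.array([X],float),cv2.Rodrigues(R)[0],t,K,np.array(c['D'],float))[0].ravel())
"
```

```text
2.475 [494.70761825 -69.35869539 322.71797015] [ 3.14083273e+00 -6.65845904e-04  2.83189766e+00] 0.46285282821359647
[279.02206618 199.64521443]
[193.88788375 209.25233746]
```

View pics/w1.png

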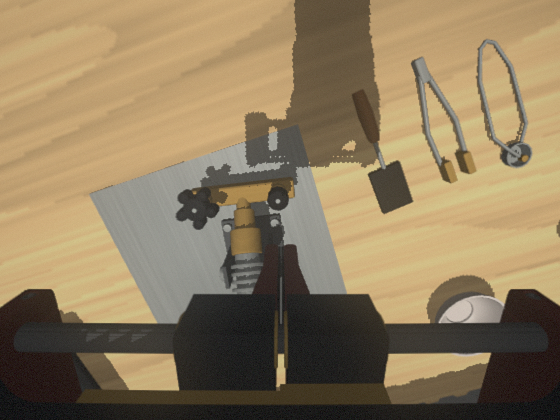

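The wrist view shows propane at (278,201), oxygen at (195,208) and the cup at (516,154). Both knobs match the predictions to about 1–2 px. I'll compute all three points from it.

```bash
python3 -c "
from w import *
c,R,t=load('w1')
for n,uv,z in(('prop',(278.5,201),97),('oxy',(194.5,209),97),('cup',(516,154),26)): print(n,ray(c,uv,z,R,t).round(1))
"
```

```text
prop [498.3 -72.   97. ]
oxy [ 478.9 -162.2   97. ]
cup [550.4 231.6  26. ]
```

Request:
arm_command(
  targets=[
    [[0.003,-0.002,-0.02],0,-1],
    [[0,0,-0.025],0,-1],
    [[0,0,-0.025],0,-1],
    [[0,0,-0.025],0,-1],
    [[0,0,-0.017],0,-1],
    [[0,0,-0.008],0,-1],
    [[0,0,-0.004],0,-1],
    [[0,0,0],0,-1],
  ],
)

```text
time_s: 3.52
tool_pos: [498.7, -71.6, 199.0]
ee_rot: [3.141, 0.0, 2.832]
contact_force: [0.4, 0.3, -0.7]
width: 0.8
gripper_force: 0.0
```

Request:
arm_command(
  targets=[
    [[0,0,0],0,-1],
    [[0,0,0],0,-1],
  ],
)

```text
time_s: 3.78
tool_pos: [498.7, -71.8, 199.1]
ee_rot: [3.141, 0.001, 2.832]
contact_force: [-0.6, 0.1, 0.0]
width: -0.2
gripper_force: 0.0
```

```bash
python3 -c "
from w import *
look('w2'); c=vision.camera('scene'); cv2.imwrite('pics/s2.png',cv2.resize(c['image'][90:230,150:336,::-1],(744,560),interpolation=cv2.INTER_CUBIC))
"
```

```text
3.775 [498.74125912 -71.79699037 199.07973594] [3.14119189e+00 7.01407989e-04 2.83171883e+00] -0.16400579364824733
```

View pics/s2.png

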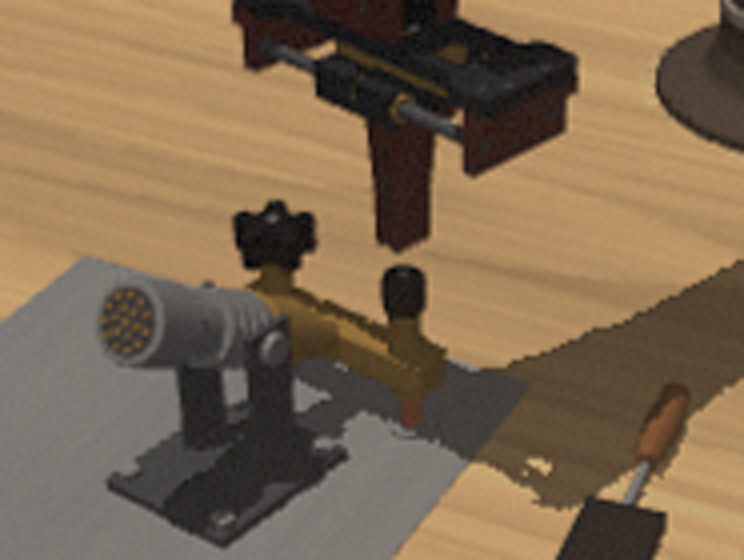

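The fingertips (400,245 in the crop) are just above the small round knob (404,275), with a clear gap. I'll hold, rise, then travel high to near the striker cup.

Request:
arm_command(
  targets=[
    [[0,0,0],0,-1],
    [[0,0,0],0,-1],
    [[0,0,0],0,-1],
    [[0,0,0],0,-1],
    [[0,0,0],0,-1],
    [[0,0,0],0,-1],
    [[0,0,0],0,-1],
    [[0,0,0],0,-1],
  ],
)

```text
time_s: 4.88
tool_pos: [498.5, -71.7, 198.6]
ee_rot: [-3.142, -0.0, 2.832]
contact_force: [0.3, 0.9, -0.5]
width: 0.6
gripper_force: 0.0
```

Request:
arm_command(
  targets=[
    [[0,0,0],0,-1],
    [[0,0,0],0,-1],
    [[0,0,0],0,-1],
    [[0,0,0.02],0,-1],
    [[0,0,0.03],0,-1],
    [[0,0,0.03],0,-1],
    [[0,0,0.03],0,-1],
    [[0,0,0.014],0,-1],
  ],
)

```text
time_s: 5.88
tool_pos: [498.9, -71.9, 324.1]
ee_rot: [3.141, 0.002, 2.832]
contact_force: [0.1, -0.2, -0.0]
width: 0.2
gripper_force: 0.0
```

Request:
arm_command(
  targets=[
    [[0.003,0.02,0],0,-1],
    [[0.007,0.045,0],0,-1],
    [[0.008,0.045,0],0,-1],
    [[0.008,0.045,0],0,-1],
    [[0.008,0.045,0],0,-1],
    [[0.008,0.045,0],0,-1],
    [[0.008,0.04,0],0,-1],
    [[0.003,0.02,0],0,-1],
  ],
)

```text
time_s: 6.88
tool_pos: [551.1, 235.6, 321.5]
ee_rot: [-3.141, -0.001, 2.834]
contact_force: [0.1, -0.5, 0.2]
width: 0.3
gripper_force: 0.0
```

Request:
arm_command(
  targets=[
    [[0,0,0],0,-1],
    [[0,0,0],0,-1],
  ],
)

```text
time_s: 7.12
tool_pos: [551.7, 231.1, 322.6]
ee_rot: [-3.141, 0.0, 2.83]
contact_force: [-0.3, 0.3, 0.7]
width: 0.3
gripper_force: 0.0
```

```bash
python3 -c "
from w import *
look('w3')
"
```

```text
7.125 [551.6937114  231.13416357 322.58694229] [-3.14059988e+00  1.43625661e-04  2.82963546e+00] 0.3483898194117363
```

View pics/w3.png

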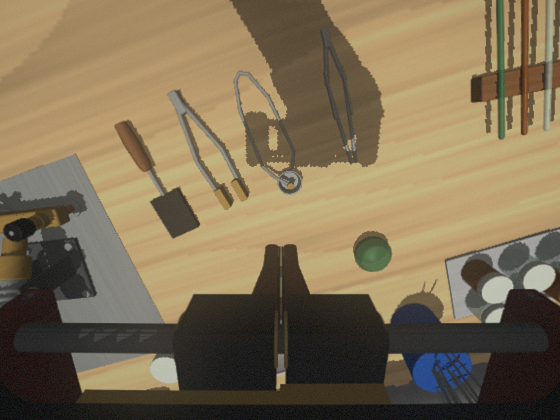

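The wrist view shows the striker cup at (290,181), with the masher to its left and the tweezers to its right.

```bash
python3 -c "
from w import *
c,R,t=load('w3')
for uv in((290,181),(290,179)): print(ray(c,uv,24,R,t).round(1))
P=pts(c,R,t)[170:193,279:302].reshape(-1,3);m=P[(P[:,2]>10)&(P[:,2]<40)];print(len(m),m.mean(0),m.min(0),m.max(0))
"
```

```text
[553.5 244.   24. ]
[550.9 244.8  24. ]
231 [556.82671321 242.30154745  17.79829934] [539.58215899 226.28647626  10.04429869] [571.92364204 258.50230909  27.59432933]
```

Request:
arm_command(
  targets=[
    [[0.003,0.011,0],0,-1],
    [[0,0,-0.03],0,-1],
    [[0,0,-0.035],0,-1],
    [[0,0,-0.035],0,-1],
    [[0,0,-0.035],0,-1],
    [[0,0,-0.03],0,-1],
    [[0,0,-0.02],0,-1],
    [[0,0,-0.009],0,-1],
  ],
)

```text
time_s: 8.18
tool_pos: [554.4, 244.1, 127.6]
ee_rot: [-3.141, -0.001, 2.831]
contact_force: [0.1, 0.5, 0.5]
width: 0.4
gripper_force: 0.0
```

Request:
arm_command(
  targets=[
    [[0,0,0],0,-1],
    [[0,0,0],0,-1],
  ],
)

```text
time_s: 8.43
tool_pos: [555.1, 244.4, 129.6]
ee_rot: [3.14, 0.001, 2.832]
contact_force: [0.0, -0.7, 0.6]
width: 0.5
gripper_force: 0.0
```

```bash
python3 -c "
from w import *
look('w4'); c=vision.camera('scene'); cv2.imwrite('pics/s4.png',cv2.resize(c['image'][150:290,300:486,::-1],(744,560),interpolation=cv2.INTER_CUBIC))
"
```

```text
8.425 [555.1304168  244.44282691 129.59631659] [3.14045320e+00 9.93913633e-04 2.83163802e+00] 0.5338396216946882
```

View pics/s4.png

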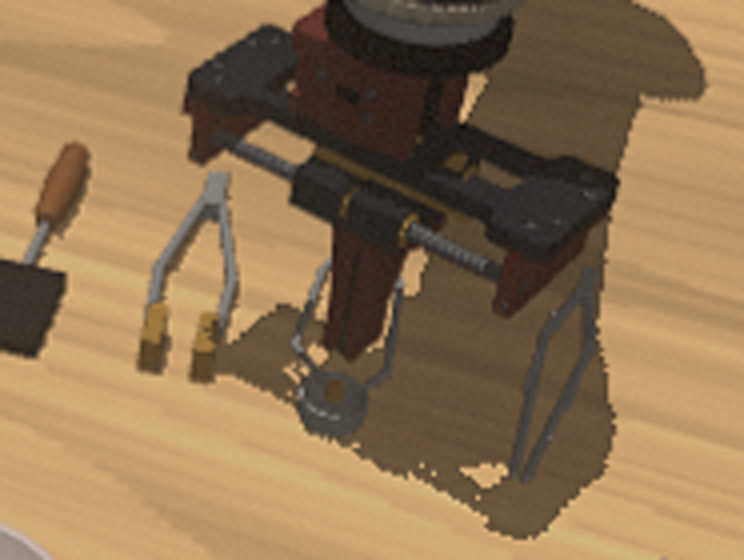

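The fingertips (347,357) hang just above the flint and cup (335,390), clear of the masher and tweezers. Scene rays, corrected by the bias seen at propane, agree to a few mm. I'll hold, rise and travel back high to the oxygen knob.

Request:
arm_command(
  targets=[
    [[0,0,0],0,-1],
    [[0,0,0],0,-1],
    [[0,0,0],0,-1],
    [[0,0,0],0,-1],
    [[0,0,0],0,-1],
    [[0,0,0],0,-1],
    [[0,0,0],0,-1],
    [[0,0,0],0,-1],
  ],
)

```text
time_s: 9.52
tool_pos: [554.5, 244.3, 128.6]
ee_rot: [3.142, -0.0, 2.832]
contact_force: [-0.0, -0.1, -0.2]
width: 0.6
gripper_force: 0.0
```

Request:
arm_command(
  targets=[
    [[0,0,0],0,-1],
    [[0,0,0],0,-1],
    [[0,0,0],0,-1],
    [[0,0,0.035],0,-1],
    [[0,0,0.04],0,-1],
    [[0,0,0.04],0,-1],
    [[0,0,0.04],0,-1],
    [[0,0,0.04],0,-1],
  ],
)

```text
time_s: 10.52
tool_pos: [554.4, 244.1, 325.0]
ee_rot: [3.141, 0.0, 2.832]
contact_force: [-0.1, -0.4, -0.0]
width: 0.4
gripper_force: 0.0
```

Request:
arm_command(
  targets=[
    [[-0.004,-0.03,0],0,-1],
    [[-0.008,-0.045,0],0,-1],
    [[-0.008,-0.045,0],0,-1],
    [[-0.008,-0.045,0],0,-1],
    [[-0.008,-0.045,0],0,-1],
    [[-0.008,-0.045,0],0,-1],
    [[-0.008,-0.045,0],0,-1],
    [[-0.008,-0.045,0],0,-1],
  ],
)

```text
time_s: 11.52
tool_pos: [494.0, -102.2, 323.9]
ee_rot: [3.141, 0.0, 2.832]
contact_force: [0.6, -0.8, -0.3]
width: 0.4
gripper_force: 0.0
```

Request:
arm_command(
  targets=[
    [[-0.008,-0.035,0],0,-1],
    [[-0.006,-0.022,0],0,-1],
    [[-0.001,-0.005,0],0,-1],
    [[0,0,0],0,-1],
    [[0,0,0],0,-1],
  ],
)

```text
time_s: 12.15
tool_pos: [480.0, -161.5, 323.6]
ee_rot: [3.141, -0.0, 2.834]
contact_force: [0.1, -0.5, -0.5]
width: 0.5
gripper_force: 0.0
```

```bash
python3 -c "
from w import *
c,R,t=look('w5')
P=pts(c,R,t);m=(c['image'].max(2)<75)&(P[...,2]>88)&(P[...,2]<106)&(np.hypot(P[...,0]-479,P[...,1]+162)<35)
k,l,st,ce=cv2.connectedComponentsWithStats(m.astype(np.uint8));i=1+st[1:,4].argmax()
p,r=cv2.minEnclosingCircle(np.argwhere(l==i)[:,::-1].astype(np.float32));print(st[i],ce[i],p,r,ray(c,p,97,R,t),ray(c,ce[i],97,R,t),np.median(P[l==i],0))
"
```

```text
12.15 [ 479.96883162 -161.532285    323.56708897] [ 3.14125440e+00 -1.79829001e-04  2.83354577e+00] 0.5086462179688529
[259 176  41  41 927] [278.5987055  195.31391586] (278.4688720703125, 195.4571990966797) 21.266265869140625 [ 477.91630881 -162.51391381   97.        ] [ 477.80664105 -162.33172736   97.        ] [ 478.25480555 -163.38875435   96.75754406]
```

The oxygen knob is at (478,-162.5), 48 mm across as it should be. Now I'll descend and hold.

Request:
arm_command(
  targets=[
    [[-0.001,-0.001,-0.02],0,-1],
    [[0,0,-0.025],0,-1],
    [[0,0,-0.025],0,-1],
    [[0,0,-0.025],0,-1],
    [[0,0,-0.017],0,-1],
    [[0,0,-0.008],0,-1],
    [[0,0,-0.004],0,-1],
    [[0,0,0],0,-1],
  ],
)

```text
time_s: 13.2
tool_pos: [478.8, -163.8, 200.0]
ee_rot: [3.141, 0.0, 2.832]
contact_force: [0.3, -0.0, 0.1]
width: 0.3
gripper_force: 0.0
```

Request:
arm_command(
  targets=[
    [[0,0,0],0,-1],
    [[0,0,0],0,-1],
    [[0,0,0],0,-1],
    [[0,0,0],0,-1],
    [[0,0,0],0,-1],
    [[0,0,0],0,-1],
    [[0,0,0],0,-1],
    [[0,0,0],0,-1],
  ],
)

```text
time_s: 14.2
tool_pos: [478.5, -163.8, 199.6]
ee_rot: [-3.142, -0.0, 2.832]
contact_force: [-0.1, 0.4, -0.0]
width: 0.4
gripper_force: 0.0
```

Request:
arm_command(
  targets=[
    [[0,0,0],0,-1],
    [[0,0,0],0,-1],
    [[0,0,0],0,-1],
    [[0,0,0],0,-1],
    [[0,0,0],0,-1],
    [[0,0,0],0,-1],
  ],
)

```text
time_s: 14.95
tool_pos: [478.6, -163.7, 199.7]
ee_rot: [3.142, -0.0, 2.832]
contact_force: [0.8, 0.1, -0.8]
width: 0.5
gripper_force: 0.0
```

```bash
python3 -c "
from w import *
c=vision.camera('scene'); cv2.imwrite('pics/s6.png',cv2.resize(c['image'][90:230,150:336,::-1],(744,560),interpolation=cv2.INTER_CUBIC))
"
```

```text
(no output)
```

View pics/s6.png

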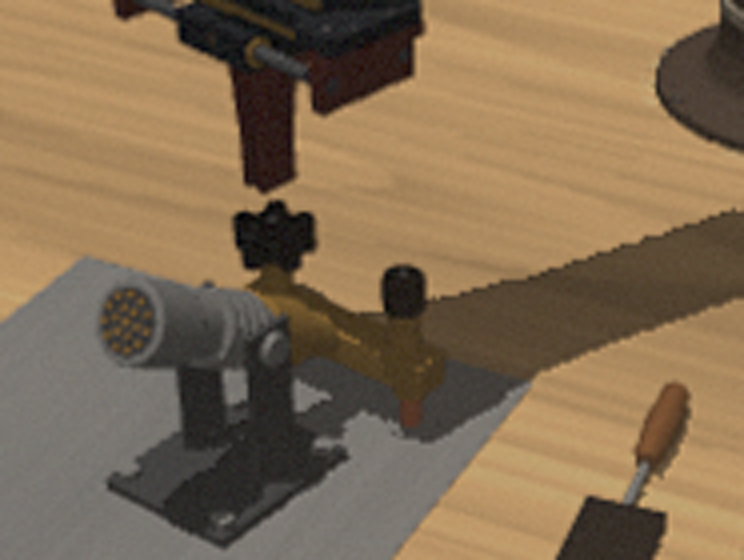

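The fingertips (265,188) hang just above the five-lobed knob (275,220), which has not turned.

```bash
python3 -c "
from workcell import workorder
print(workorder.sign_off())"
```

```text
the job is handed in; nothing more can be done
None
```

The arm pointed at the propane knob, the striker's spark cup and the oxygen knob in that order, about 22 mm above each for over a second and with no contact seen; the job is handed in with the hand still over the oxygen knob.

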